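Load the label roll into the roll holder

ROBOT

A 6-joint arm with a two-finger parallel gripper is mounted at the origin on the work surface; the furniture and walls round the work are solid. World frame = base frame: x ahead of the robot, y to its left, z up, the work surface at z = 0. Lengths are in m, angles in rad, forces in N, time in s.
With the tool pointing down it reaches from about 0.375 to 0.9 m from the base axis. Payload 3.1 kg.
Tool frame: the origin (TCP) lies on the centre line of the jaws, within the pads' length; the fingertips stand robot.tcp_to_tips ahead of it and the grasp point (between the pads) lies 3 mm ahead of it (robot.tcp_to_tips is the distance from the TCP to the fingertips, in m); z points along the fingers, y is the line along which they close (so a half turn about z gives the same grasp; the last joint's range is limited). The gripper opens to 87 mm and grips with 3 to 60 N. Pads are 19 mm wide; open, the fingers measure 117 mm over their backs; the gripper's body (75 mm by 190 mm) begins 51 mm behind the grasp point.
Start: joints at [-1.433, 0.527, 1.433, -0, 1.181, -0.178], TCP at [0.194, -0.594, 0.245] pointing down, gripper open.
Joint ranges: [-3.08, 3.08], [-0.75, 2.2], [0.22, 2.44], [-1.43, 4.57], [0, 2.65], [-2.85, 2.85]. Speed limits (rad/s): [2.79, 2.79, 3.14, 3.14, 3.14, 3.14].

INTERFACE

Orientations are given as a unit quaternion [x, y, z, w].
In Python, from rig import robot gives the robot as it stands. The module is installed in compiled form; this text tells all that it offers.
- The arm moves only by the shell command python3 -m jog 'ROWS' [FORCE]. ROWS is JSON, one flat list of numbers, 5 for each row, row after row: the finger opening in m, from 0 to 0.087, then the shift along the tool's x, y, z in m, then the turn about the tool's z in units of 10 degrees (1.0 is 10 degrees). In form: [claw, x, y, z, roll, claw, x, y, z, roll, ...]. A call has 1 to 20 rows; each row shifts and turns the commanded pose from where the row before left it, along the tool's axes as they then stand; what a row does not reach is not made up. A row lasts 1/8 s, in which the tool goes at most 62.5 mm and 10.7 degrees, less where a joint would pass 70% of its speed; a pose out of reach is approached as far as the arm can. A call with a gripper value outside its range is refused whole. The fingers move at their own pace and stop on an object; FORCE is the grip in N (left out, the last holds). Time passes only in rows, so rows that do not move let the fingers close. It gives the time, the measured TCP pose, the force, the opening and the grip force at its end, in the units of the state.
- robot.get_obs(): the state, without advancing time (a new reading comes with each control period).
- robot.camera(name): name is "scene" or "top" or "wrist"; returns the picture (480x640x3 uint8, blue, green, red); there is no depth.
- robot.camera_model(name): a dict with "fx", "fy", "cx", "cy" (pixels), "distortion" ([k1, k2, p1, p2, k3] as OpenCV has them; the pictures are not rectified), "R" (3x3) and "t" (3): a world point X has camera coordinates R X + t; the wrist camera has in their place "tool_from_camera" (4x4, takes a point from camera to tool coordinates, whose origin is the TCP and whose axes are the flange's). Camera axes: x right, y down, z forward; pixel columns grow to the right and rows downward; lengths in m; the calibration is good to about 2 mm. A picture is of the moment at which its call begins: read the wrist's pose just before it. camera_model takes no time and is no camera call.
- robot.hand_in(): hands the job in; it is judged then, once.
Trained networks look in the newest picture that a camera, given by its name, has taken for a name from the list of things; names that differ only in an ending like _2 or _b are one class to them, and where a whole thing is asked for, a point or a joint stands for the part that bears it (a point fixed in the world has none). Each returns a list of dicts, best first, with "conf" (0 to 1); they miss things now and then, are a little off and sometimes report something else, mostly with a low value. They report only what shows in the picture. A call takes as long as a camera call. They do not tell look-alikes from the thing itself.
- robot.look_for(camera, label): "extent" ([centre column, centre row, width, height] in pixels, round what is visible of it).
- robot.outline_of(camera, label): "region" (480x640 bool, what is visible of it) and "extent" ([centre column, centre row, width, height] in pixels, round what is visible of it).
The state is a dict: "time": time; "q": joint angles; "joint_velocities": joint speeds; "joint_torque": joint torques, N m; "position": TCP position; "tool_rot": TCP orientation; "ft_force": force on the tool from outside, world axes, zero at the start; "moment": the same for the moment, N m; "grip_width": finger opening in m; "grip_force": force on a finger pad.
Only numpy, scipy, OpenCV 4.12 (cv2) and the standard library are available. Lean on these libraries where they do the work, as an engineer would, in place of code of your own. Each camera call takes 0.05 s, during which the arm holds its last target. There are 200 camera calls.

TASK

Load the label printer's roll holder: push the nose of the spindle through the core of the label roll standing in the roll stand, lift the roll out on the spindle without gripping the roll itself, and lay the spindle in the two forks of the roll holder. Press the grip end down gently until the spindle has clicked past the sprung keeper and sits home in both forks, keeping it level and stopping as soon as it is home so that its nose is not levered up, then let go. Never force the spindle, and do not disturb the jar, bottles and carton standing round about.

Things in the scene. Friction and masses are not known exactly. Their poses are not given: they have to be found in the camera images.
- spindle: Steel spindle with a black square grip, lying level in its rest. Origin on its axis, at the grip-side face of the collar; local x runs along the axis to the nose. Along x (mm): grip -70 to -20 (16 x 16, sides along local y and z; hold it near -45), journal dia. 12 from -20 to 0, collar dia. 24 from 0 to 4, rod dia. 12 from 4 to 56, nose tapering to dia. 5 from 56 to 66. 0.10 kg.
- spindle_journal (a point): Point on the spindle's axis in the middle of the journal (local x = -10 mm); this part belongs in the near fork with the keeper.
- spindle_tip (a point): Point of the spindle's nose, on its axis (local x = +66 mm).
- spindle_rest: Fixed rest holding the spindle at the start: base 85 x 60 x 8 mm, two open-topped notched posts 50 mm high, 6 mm thick, at local x = -11 and +46 mm. Origin at the base's underside, straight below the spindle's origin; the spindle lies along local x, axis 46 mm above it, its grip overhanging on the -x side (roughly toward the robot). It lifts straight up.
- label_roll: The label roll to load: 70 mm diameter, 30 mm wide, cardboard core with a 15 mm bore. Origin in the middle of the bore, which runs along local x (same direction as the roll stand's x). 0.10 to 0.20 kg. It stands on its rim in the roll stand. Two other rolls on the counter are stock, fixed there.
- roll_stand: Fixed grey stand of the roll, open on top and toward local -x (roughly the robot). Origin at the underside; floor 10 mm up, cheeks 24 mm high, 78 mm apart inside; bore axis of the roll 45 mm up, its middle at x = 16 to 22 mm. A back wall at x = 42 to 48 mm, 62 mm high, stops a roll that is pushed along (its middle then at x = 27 mm, the collar of a fully entered spindle against it).
- holder: Roll holder: fixed base 90 x 80 x 8 mm, origin at its underside; on it a carriage with two open-topped forks. The spindle goes in from above along local x, nose to +x, its origin over the holder's, collar and roll between the forks. The carriage height, set by the last user, is NOT measured: home in the forks the spindle's axis is level and 52 to 92 mm above this origin. Feel for it.
- ointment_jar: Bystander: low white jar, 58 mm diameter, 40 mm high, among the fixtures. Origin at the underside.
- small_bottle: Bystander: amber bottle with white cap, 44 mm diameter, 100 mm high. Origin at the underside.
- carton: Bystander: small brown and white carton 52 x 60 x 110 mm. Origin at the underside.
- round_bottle: Bystander: amber bottle with black cap, 54 mm diameter, 120 mm high. Origin at the underside.
- stand_slot (a point): Floor of the slot in the roll stand's back wall (local x = 45 mm, 26 mm up). The slot is 26 mm wide and open at the top, so that the spindle's nose passes through the wall and lifts out upward.
- near_fork (a point): Near fork (8 mm thick, slot 14 mm, mouth flared to 26 mm), at local x = -10 mm. This fixed point marks the journal's place when home with the carriage at its lowest; the true seat is 0 to 40 mm higher. Fork top 29 mm above the seated axis. A round grey sprung keeper stands 3 mm into the slot from +y, its middle 5 mm above the seated axis: unpressed, the journal stays on it, 12 mm above home.
- far_fork (a point): Far fork (6 mm thick, slot 18 mm, mouth flared to 30 mm), local x = +47 mm, no keeper; same height convention as near_fork; top 19 mm above the seated axis. To pass the keeper the grip needs roughly 3 to 8 N downward; the resistance then falls away until, 12 mm below first touching the keeper, the journal meets the hard slot floor. Pressing on there with over 10 N is too much.
Not all that is in view belongs to the job. What is shaped like the spindle but purple is not meant.

How it is judged:
On the way:
1. the roll is threaded on the spindle and lifted clear of the roll stand (x of label_roll in the frame of spindle between 0.01 and 0.046 m and y of label_roll in the frame of spindle between -0.006 and 0.006 m and z of label_roll in the frame of spindle between -0.006 and 0.006 m and z of label_roll in the frame of roll_stand above 0.075 m), for 0.2 s.
At the end, for the whole second after the job is handed in: Roll on the rod; spindle lying level in both forks (axis within 0.12 rad of the holder's x axis, so below the keeper), journal 45 to 98 mm above the holder's origin, within 5 mm of the centre line and 9 mm of the near fork along the axis, nose within 9 mm of the centre line; at rest, released (x of label_roll in the frame of spindle between 0.01 and 0.046 m and y of label_roll in the frame of spindle between -0.006 and 0.006 m and z of label_roll in the frame of spindle between -0.006 and 0.006 m and x of spindle_journal in the frame of holder between -0.019 and -0.001 m and y of spindle_journal in the frame of holder between -0.005 and 0.005 m and z of spindle_journal in the frame of holder between 0.045 and 0.098 m and y of spindle_tip in the frame of holder between -0.009 and 0.009 m and linear speed of each of spindle, label_roll below 0.02 m/s and angle between the x axis of spindle and the x axis of holder, either way round below 0.12 rad); the robot touches nothing.
It fails at once if the spindle pressed on the roll holder with more than 20 N (all contacts added, the keeper's squeeze included) (contact force between spindle and holder above 20 N).
It fails at once if the nose levered up by more than 8 degrees in the roll holder by pressing on after the journal is home (angle between spindle's own x axis and vertical below 1.43 rad and horizontal distance between spindle_journal and near_fork below 0.02 m and z of spindle_journal in the frame of holder below 0.098 m).
It fails at once if the spindle pushed against the roll with more than 20 N (contact force between spindle and label_roll above 20 N).
It fails at once if the roll gripped or pushed by the fingers (contact force between the fingers and label_roll above 2 N).
It fails at once if the jar, a bottle or the carton disturbed (moved more than 25 mm) (distance of any of ointment_jar, small_bottle, carton, round_bottle from where it was at the start of the episode above 0.025 m).
It also fails if it takes over 64 s, if anything falls off the work surface, if the arm or the gripper's body presses on something with over 40 N, if the wrist force passes 120 N, or if a joint passes its speed limit or range.

## Working session

There is one attempt and no reset: what is moved stays moved. The work goes in short steps, Python scripts to look and compute and a shell command to move; the robot and the scene stay as the last step left them, time stands still between calls to the robot, and variables do not carry over. Pictures are saved under pics/ and viewed, at most 10 in all, crops included, and the job is handed in when it is done.

```bash
mkdir -p pics
python3 - <<'E'
from rig import robot
import cv2,numpy as np
o=robot.get_obs();print(o['time'],o['position'],o['tool_rot'],o['grip_width'],robot.tcp_to_tips)
for n in ['scene','top']:
    im=robot.camera(n);cv2.imwrite(f'pics/{n}0.png',im)
    m=robot.camera_model(n);print(n,m)
    for l in ['spindle','spindle_rest','label_roll','roll_stand','holder','ointment_jar','small_bottle','carton','round_bottle']:
        for d in robot.look_for(n,l)[:3]: print(l,round(d['conf'],2),np.round(d['extent'],1))
print(robot.camera_model('wrist'))
E
```

```text
0.0 [ 0.19403992 -0.59339587  0.24358481] [ 9.87559135e-01  1.57244417e-01  1.42581338e-05 -1.07169261e-03] 0.08676980353378944 0.022
scene {'fx': 529.2379457029491, 'fy': 529.2379457029491, 'cx': 317.0643243306188, 'cy': 244.0563797417038, 'distortion': array([-0.0116474,  0.       ,  0.       ,  0.       ,  0.       ]), 'R': array([[-0.8889775 , -0.45764285, -0.01679369],
       [-0.25845811,  0.53165603, -0.80656138],
       [ 0.37804551, -0.71267446, -0.59091176]]), 't': array([0.42634202, 0.28634969, 0.72375401])}
spindle 0.87 [225.9 333.7  68.8  40.2]
spindle 0.57 [329.4 391.3  16.9  78.6]
spindle_rest 0.82 [214.9 342.6  53.   47.5]
spindle_rest 0.39 [290.5 204.5  21.   47.2]
label_roll 0.6 [299.1 254.2  25.3  39.3]
label_roll 0.28 [226.9 333.6  64.   36.7]
roll_stand 0.62 [299.1 266.9  44.1  34.9]
holder 0.61 [358.1 204.1  45.5  52.1]
ointment_jar 0.83 [321.2 232.2  29.   33.9]
small_bottle 0.69 [290.9 203.8  24.   48. ]
carton 0.69 [216.4 273.9  51.6  68.5]
round_bottle 0.63 [182.8 295.9  38.5  70.7]
top {'fx': 523.6007882998682, 'fy': 523.6007882998682, 'cx': 320.32916351214
[... 703 characters left out ...]
[331.8 227.8  46.5  37.6]
carton 0.61 [258.7 168.1  37.4  40.1]
round_bottle 0.69 [448.2 240.5  49.8  53. ]
round_bottle 0.64 [218.8 160.8  33.   38.4]
{'fx': 425.82826463561236, 'fy': 425.82826463561236, 'cx': 317.3199178002481, 'cy': 237.53752186752945, 'distortion': array([0.03306575, 0.        , 0.        , 0.        , 0.        ]), 'tool_from_camera': array([[-6.11175175e-04, -9.60919722e-01, -2.76826505e-01,
         7.54412532e-02],
       [ 9.99998988e-01, -2.31646143e-04, -1.40369944e-03,
         3.67964856e-04],
       [ 1.28471668e-03, -2.76827082e-01,  9.60918891e-01,
        -1.39248843e-01],
       [ 0.00000000e+00,  0.00000000e+00,  0.00000000e+00,
         1.00000000e+00]])}
```

View pics/top0.png

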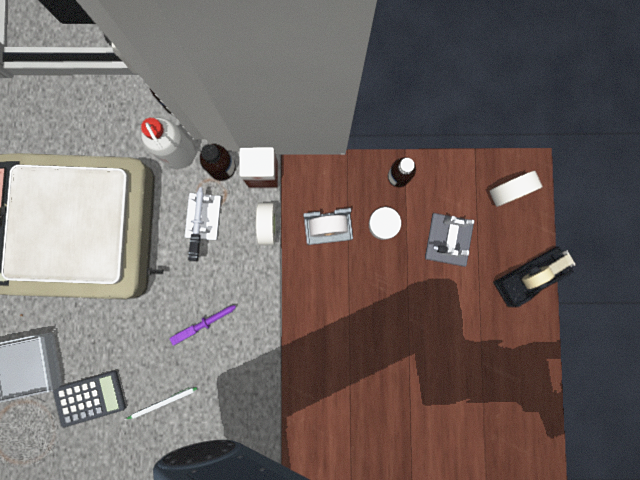

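View pics/scene0.png

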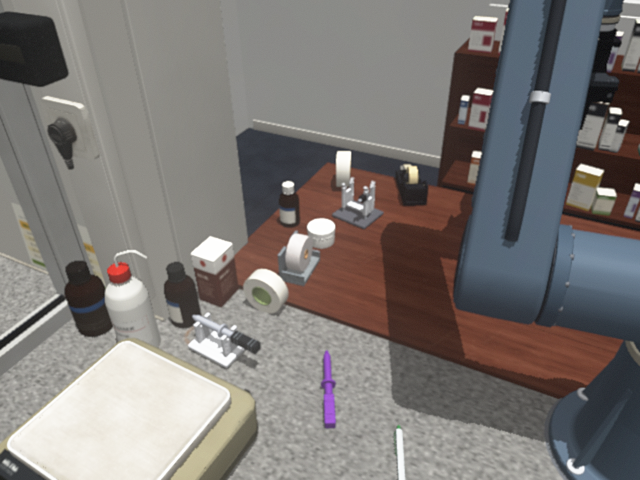

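```bash
cat > h.py <<'E'
from rig import robot
import cv2,numpy as np
from scipy.spatial.transform import Rotation as Ro
def cam(n,o=None):
    m=robot.camera_model(n);K=np.array([[m['fx'],0,m['cx']],[0,m['fy'],m['cy']],[0,0,1]])
    if n=='wrist':
        o=o or robot.get_obs();T=np.eye(4);T[:3,:3]=Ro.from_quat(o['tool_rot']).as_matrix();T[:3,3]=o['position']
        C=np.linalg.inv(T@m['tool_from_camera']);R,t=C[:3,:3],C[:3,3]
    else: R,t=m['R'],m['t']
    return K,np.array(m['distortion']),R,t
def px2w(c,uv,z):
    K,D,R,t=c;uv=np.asarray(uv,float).reshape(-1,1,2)
    n=cv2.undistortPoints(uv,K,D)[:,0];d=np.c_[n,np.ones(len(n))]@R
    o=-R.T@t;z=np.broadcast_to(z,len(n));return o+d*((z-o[2])/d[:,2])[:,None]
def w2px(c,X):
    K,D,R,t=c;return cv2.projectPoints(np.asarray(X,float).reshape(-1,3),cv2.Rodrigues(R)[0],t,K,D)[0][:,0]
E
python3 - <<'E'
from h import *
c=cam('top')
for n,uv,z in [('grip',(194.5,247),.05),('nose',(205,192),.046),('spindle mid',(197,225),.046),('roll top',(329,226),.08),('stand',(329,227),.02),('holder',(447.5,239),.01),('jar',(386,222),.04),('bottle',(403,166),.1),('carton',(258,162),.11),('round',(210,153),.12),('stock',(265,223),.03)]:
    print(n,np.round(px2w(c,uv,z)[0],3))
print(px2w(c,[(430.5,212.5),(475,217),(467,265),(426,259)],.008).round(3))
E
```

```text
grip [0.558 0.1   0.05 ]
nose [0.66  0.083 0.046]
spindle mid [0.599 0.097 0.046]
roll top [ 0.592 -0.144  0.08 ]
stand [ 0.597 -0.146  0.02 ]
holder [ 0.573 -0.371  0.01 ]
jar [ 0.603 -0.251  0.04 ]
bottle [ 0.694 -0.275  0.1  ]
carton [ 0.701 -0.022  0.11 ]
round [0.714 0.059 0.12 ]
stock [ 0.604 -0.026  0.03 ]
[[ 0.625 -0.341  0.008]
 [ 0.616 -0.426  0.008]
 [ 0.524 -0.408  0.008]
 [ 0.536 -0.33   0.008]]
```

```bash
python3 -m jog '[0.087,0.048,-0.0104,0,0,0.087,0.048,-0.0104,0,0,0.087,0.048,-0.0104,0,0,0.087,0.048,-0.0104,0,0,0.087,0.048,-0.0104,0,0,0.087,0.048,-0.0104,0,0,0.087,0.048,-0.0104,0,0,0.087,0.048,-0.0104,0,0,0.087,0.048,-0.0104,0,0,0.087,0,0,0,0.9,0.087,0,0,0,0.9,0.087,0,0,0,0.9]'
python3 - <<'E'
from h import *
o=robot.get_obs();print(o['position'],Ro.from_quat(o['tool_rot']).as_matrix()[:,0],o['joint_velocities'].round(3) if hasattr(o['joint_velocities'],'round') else '')
im=robot.camera('wrist');cv2.imwrite('pics/w_holder.png',im)
c=cam('wrist',o)
for l in ['holder','ointment_jar']:
    for d in robot.look_for('wrist',l)[:2]: print(l,round(d['conf'],2),np.round(d['extent'],1))
E
```

```text
time: 2.5
position: [0.5759, -0.3706, 0.2444]
tool_rot: [0.997, -0.08, -0.0, -0.0]
ft_force: [1.1, 0.3, 0.0]
grip_width: 0.0868
grip_force: 0.0
[ 0.57593932 -0.37059521  0.24436647] [ 9.87223442e-01 -1.59341864e-01 -2.13376419e-04] [-4.000e-03 -1.000e-03  3.000e-03 -0.000e+00 -1.000e-03  1.244e+00]
holder 0.58 [321.4 216.  101.1 121.2]
ointment_jar 0.66 [ 44.9 236.8  87.7  65. ]
ointment_jar 0.59 [170.7 201.2  80.5  74. ]
```

View pics/w_holder.png

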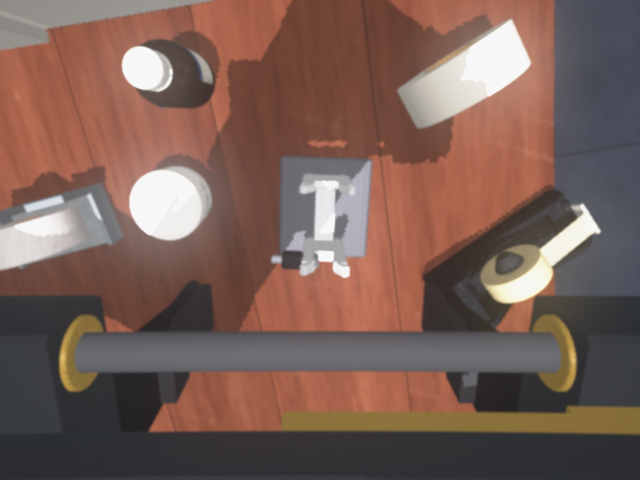

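Run:
```python
from h import *
o=robot.get_obs();print(o['position'],o['tool_rot'])
im=robot.camera('wrist');np.save('hold_o.npy',np.r_[o['position'],o['tool_rot']])
cv2.imwrite('pics/w_holder_c.png',cv2.resize(im[145:290,240:400],None,fx=4,fy=4,interpolation=cv2.INTER_CUBIC))
```

```text
[ 0.57569154 -0.37086704  0.24443807] [ 9.97080340e-01 -7.63595610e-02 -8.89193205e-05 -7.07244075e-05]
```

View pics/w_holder_c.png

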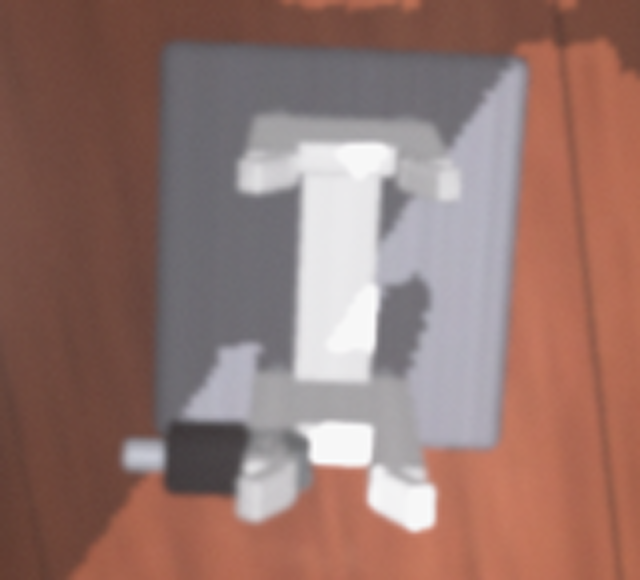

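Run:
```python
from h import *
from scipy.optimize import least_squares
a=np.load('hold_o.npy');c=cam('wrist',dict(position=a[:3],tool_rot=a[3:]))
uv=np.array([(165,43),(526,57),(497,447),(157,430)])/4+[240,145]
W=px2w(c,uv,.008);print(W.round(4));print([np.linalg.norm(W[i]-W[(i+1)%4]).round(4) for i in range(4)])
L=np.array([(.045,.04,.008),(.045,-.04,.008),(-.045,-.04,.008),(-.045,.04,.008)])
# also centered? check asymmetry via forks
def f(p):
    T=Ro.from_euler('z',p[2]).as_matrix();return (w2px(c,L@T.T+[p[0],p[1],0])-uv).ravel()
r=least_squares(f,[.575,-.37,-.15]);print(r.x,r.fun.round(1))
p=r.x;T=Ro.from_euler('z',p[2]).as_matrix()
n=np.array([(307,268.75),(340.5,270)]);fa=np.array([(307,188),(347.5,190)])
for z in (.08,.09,.1,.11,.12):
    q=lambda uv:((px2w(c,uv,z)-[p[0],p[1],0])@T)[:,:2].round(4).tolist()
    print(z,'near',q(n),'far',q(fa))
```

```text
[[ 0.6211 -0.3462  0.008 ]
 [ 0.6061 -0.4233  0.008 ]
 [ 0.5182 -0.4061  0.008 ]
 [ 0.5343 -0.3287  0.008 ]]
[np.float64(0.0786), np.float64(0.0896), np.float64(0.0791), np.float64(0.0885)]
[ 0.56985357 -0.37607756 -0.1966373 ] [-0.8 -0.7  0.9 -0.2  0.4  0.2 -0.6  0.9]
0.08 near [[-0.0323, 0.0124], [-0.0322, -0.0131]] far [[0.0293, 0.0146], [0.0291, -0.0145]]
0.09 near [[-0.0286, 0.0123], [-0.0285, -0.0123]] far [[0.031, 0.0144], [0.0308, -0.0137]]
0.1 near [[-0.0249, 0.0121], [-0.0248, -0.0116]] far [[0.0327, 0.0142], [0.0325, -0.013]]
0.11 near [[-0.0212, 0.012], [-0.0211, -0.0109]] far [[0.0344, 0.0141], [0.0342, -0.0122]]
0.12 near [[-0.0174, 0.0119], [-0.0174, -0.0102]] far [[0.036, 0.0139], [0.0359, -0.0114]]
```

```bash
python3 -m jog '[0.087,-0.006,-0.045,0,0,0.087,-0.006,-0.045,0,0,0.087,-0.006,-0.045,0,0,0.087,-0.006,-0.045,0,0,0.087,-0.006,-0.045,0,0,0.087,0,0,0,0,0.087,0,0,0,0]'
python3 - <<'E'
from h import *
o=robot.get_obs();print(o['position'],o['tool_rot'])
im=robot.camera('wrist');np.save('stand_o.npy',np.r_[o['position'],o['tool_rot']])
cv2.imwrite('pics/w_stand_full.png',im)
for d in robot.look_for('wrist','roll_stand')[:2]+robot.look_for('wrist','label_roll')[:2]: print(round(d['conf'],2),np.round(d['extent'],1))
cv2.imwrite('pics/w_stand_c.png',cv2.resize(im[120:310,220:420],None,fx=3,fy=3,interpolation=cv2.INTER_CUBIC))
E
```

```text
time: 3.58
position: [0.5812, -0.1444, 0.2448]
tool_rot: [0.997, -0.077, 0.0, 0.0]
ft_force: [0.9, -0.5, 0.2]
grip_width: 0.0866
grip_force: 0.0
[ 0.58122113 -0.14444986  0.24481056] [ 9.97039988e-01 -7.68824601e-02  4.02986343e-04  4.33582939e-04]
0.64 [312.7 199.3  94.6  65.8]
0.21 [ 24.1 224.1  48.  142.6]
```

View pics/w_stand_c.png

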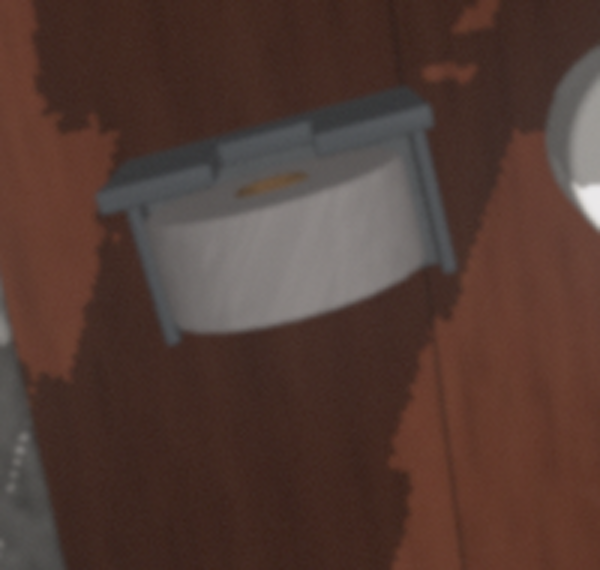

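Run:
```python
from h import *
a=np.load('stand_o.npy');c=cam('wrist',dict(position=a[:3],tool_rot=a[3:]))
P=lambda pts,z:px2w(c,np.array(pts)/3+[220,120],z)
W=P([(98,190),(428,102),(103,213),(433,125)],.062);print(W.round(4))
d=W[0]-W[1]+W[2]-W[3];yaw=np.arctan2(d[1],d[0])-np.pi/2;m=W.mean(0)
print('len',np.linalg.norm(W[0]-W[1]),'w',np.linalg.norm(W[0]-W[2]),'yaw',yaw)
T=Ro.from_euler('z',yaw).as_matrix();o=m-T@[.045,0,.062];print('origin',o)
loc=lambda pts,z:((P(pts,z)-o)@T).round(4)
print('slot edges',loc([(215,182),(313,150)],.062))
print('cheek ends',loc([(173,343),(450,270)],.024))
print('roll top silhouettes near edge mid',loc([(185,330),(425,265)],.06),loc([(300,325),(270,210)],.08))
```

```text
[[ 0.614  -0.1002  0.062 ]
 [ 0.6229 -0.1854  0.062 ]
 [ 0.6081 -0.1003  0.062 ]
 [ 0.6171 -0.1859  0.062 ]]
len 0.08561946782962314 w 0.0059477028934479355 yaw 0.10478232785169417
origin [ 5.70794384e-01 -1.47638851e-01  6.93889390e-18]
slot edges [[ 0.0424  0.0135  0.062 ]
 [ 0.0438 -0.0124  0.062 ]]
cheek ends [[-0.0048  0.042   0.024 ]
 [-0.0043 -0.0413  0.024 ]]
roll top silhouettes near edge mid [[ 0.0067  0.0319  0.06  ]
 [ 0.0075 -0.0329  0.06  ]] [[0.0054 0.0012 0.08  ]
 [0.0348 0.0009 0.08  ]]
```

```bash
python3 -m jog '[0.087,-0.0075,-0.048,0,0,0.087,-0.0075,-0.048,0,0,0.087,-0.0075,-0.048,0,0,0.087,-0.0075,-0.048,0,0,0.087,-0.0075,-0.048,0,0,0.087,0,0,0,0,0.087,0,0,0,0]'
python3 - <<'E'
from h import *
o=robot.get_obs();print(o['position'],o['tool_rot'])
im=robot.camera('wrist');np.save('sp_o.npy',np.r_[o['position'],o['tool_rot']])
for d in robot.look_for('wrist','spindle')[:2]+robot.look_for('wrist','spindle_rest')[:2]: print(round(d['conf'],2),np.round(d['extent'],1))
cv2.imwrite('pics/w_sp_c.png',cv2.resize(im[120:310,220:420],None,fx=3,fy=3,interpolation=cv2.INTER_CUBIC))
E
```

```text
time: 4.6
position: [0.5814, 0.0979, 0.2444]
tool_rot: [0.997, -0.078, 0.0, 0.0]
ft_force: [-0.2, -0.7, 0.9]
grip_width: 0.087
grip_force: 0.0
[0.58138987 0.09785336 0.24444138] [ 9.96965146e-01 -7.78483367e-02  7.68792524e-05  3.58430316e-04]
0.88 [351.1 366.5 118.9  77.7]
0.62 [315.9 187.4  28.9 172.1]
0.85 [312.5 161.8  79.8 104.7]
```

View pics/w_sp_c.png

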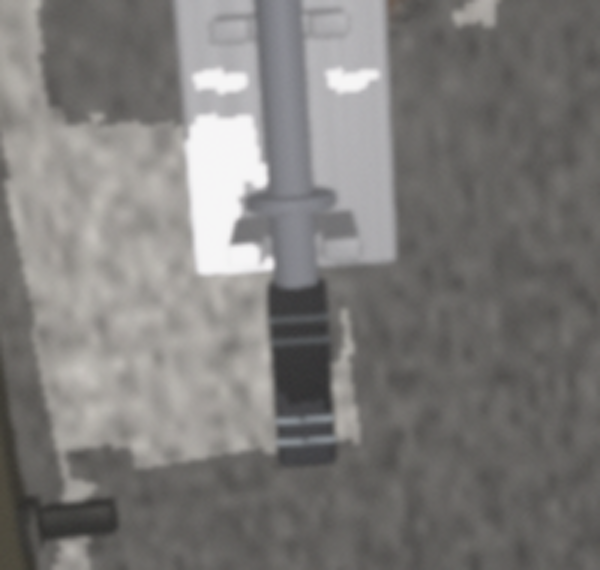

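Run:
```python
from h import *
a=np.load('sp_o.npy');o=dict(position=a[:3],tool_rot=a[3:]);c=cam('wrist',o)
W=px2w(c,np.array([(298,288),(307,464)])/3+[220,120],.054)
W2=px2w(c,np.array([(280,0),(295,250)])/3+[220,120],.046)
print(W,np.linalg.norm(W[0]-W[1]),W2)
for w in ((W[0]-W[1]),(W2[0]-W2[1])): print(np.degrees(np.arctan2(w[1],w[0])))
R=Ro.from_quat(o['tool_rot']).as_matrix();print('tool yaw',np.degrees(np.arctan2(R[1,0],R[0,0])))
g=W.mean(0);g[2]=.046;print('grasp',g,'delta tool',(g-o['position'])@R)
for x in (.004,):
  print('collar',px2w(c,np.array([(290,203)])/3+[220,120],.046))
```

```text
[[0.57943643 0.09630179 0.054     ]
 [0.52990855 0.10153941 0.054     ]] 0.049804051979901585 [[0.65246366 0.08948377 0.046     ]
 [0.58805527 0.09573867 0.046     ]]
-6.036639410498256
-5.546776920742815
tool yaw -8.929793835399797
grasp [0.55467249 0.0989206  0.046     ] delta tool [-0.0266007   0.00295343  0.19843795]
collar [[0.60082042 0.09508017 0.046     ]]
```

```bash
python3 -m jog '[0.05,-0.0267,0.0016,0,-0.31,0.05,0,0,0.045,0,0.05,0,0,0.045,0,0.05,0,0,0.045,0,0.05,0,0,0.035,0,0.05,0,0,0.0254,0,0.05,0,0,0,0,0.05,0,0,0,0]'
```

```text
time: 5.75
position: [0.5553, 0.1008, 0.0499]
tool_rot: [0.999, -0.051, 0.001, -0.0]
ft_force: [-0.1, -0.0, -0.3]
grip_width: 0.05
grip_force: 0.0
```

```bash
python3 -m jog '[0.05,0,0.0018,0.001,0,0.0,0,0,0,0,0.0,0,0,0,0,0.0,0,0,0,0,0.0,0,0,0,0,0.0,0,0,0,0,0.0,0,0,0,0]' 50
```

```text
time: 6.62
position: [0.5542, 0.0997, 0.0481]
tool_rot: [0.999, -0.051, 0.0, -0.0]
ft_force: [-0.3, 0.4, -0.0]
grip_width: 0.0152
grip_force: 50.0
```

```bash
python3 -m jog '[0,0,0,-0.01,0,0,0,0,-0.03,0,0,0,0,-0.04,0,0,0,0,-0.04,0,0,0,0,0,-0.6,0,0,0,0,-0.59,0,-0.0215,0.0354,0,0,0,-0.0215,0.0354,0,0,0,-0.0215,0.0354,0,0,0,-0.0215,0.0354,0,0,0,-0.0215,0.0354,0,0,0,-0.0215,0.0354,0,0,0,-0.0215,0.0354,0,0,0,0,0,0,0,0,0,0,0,0]'
python3 - <<'E'
from h import *
o=robot.get_obs();print(o['position'],Ro.from_quat(o['tool_rot']).as_euler('ZYX',degrees=True))
im=robot.camera('wrist');cv2.imwrite('pics/w_in.png',im[60:400,200:440])
s=robot.camera('scene');np.save('s1.npy',s)
c=cam('wrist',o);cs=cam('scene')
R=Ro.from_quat(o['tool_rot']).as_matrix();g=o['position']+R@[0,0,.003]
for x in (-.045,-.02,0,.056,.066): 
    X=g+R@[x+.045,0,0];print(x,X.round(3),w2px(c,X).round(1),w2px(cs,X).round(1))
cv2.imwrite('pics/s_in.png',cv2.resize(s[180:330,220:420],None,fx=3.5,fy=3.5,interpolation=cv2.INTER_CUBIC))
a=cv2.resize(im[40:400,200:440],(400,600));b=cv2.resize(s[210:330,250:330],(400,600),interpolation=cv2.INTER_CUBIC)
cv2.imwrite('pics/both1.png',np.hstack([a,b]))
E
```

```text
time: 8.5
position: [0.4308, -0.1624, 0.1684]
tool_rot: [0.999, 0.053, 0.0, -0.0]
ft_force: [0.5, 0.4, -1.7]
grip_width: 0.015
grip_force: 50.0
[ 0.43076804 -0.16237764  0.16844143] [ 6.05840623e+00 -8.69442061e-03 -1.79983137e+02]
-0.045 [ 0.431 -0.162  0.165] [[316.7 327.3]] [[384.3 217.9]]
-0.02 [ 0.456 -0.16   0.165] [[316.6 263.4]] [[370.2 215.2]]
0 [ 0.476 -0.158  0.165] [[316.5 208. ]] [[359.1 213. ]]
0.056 [ 0.531 -0.152  0.165] [[316.3  26. ]] [[328.8 207.2]]
0.066 [ 0.541 -0.151  0.165] [[316.3 -11.9]] [[323.5 206.2]]
```

View pics/both1.png

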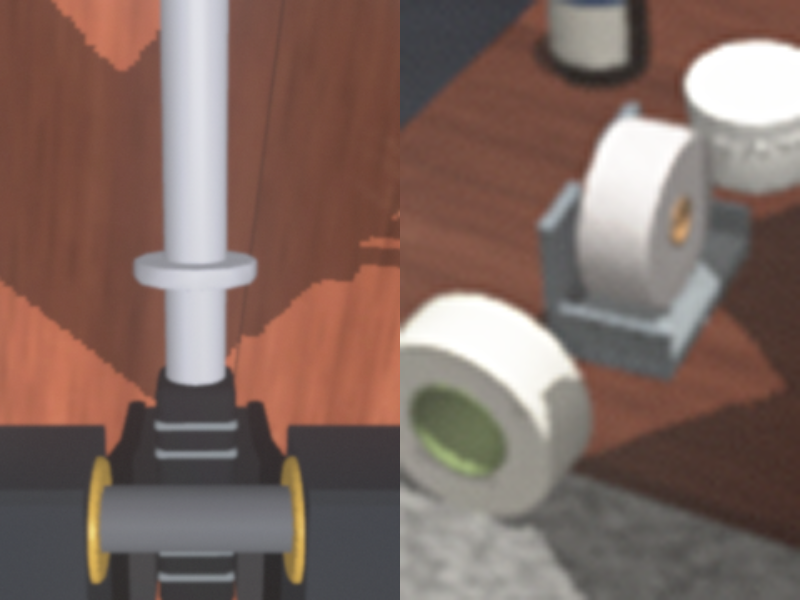

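```bash
python3 -m jog '[0,0,0,0.04,0,0,0,0,0.04,0,0,0,0,0.03,0,0,0,0,0.0113,0,0,0,0,0,0,0,0,0,0,0]'
python3 - <<'E'
from h import *
o=robot.get_obs();print(o['position'],Ro.from_quat(o['tool_rot']).as_euler('ZYX',degrees=True))
s=robot.camera('scene');cs=cam('scene')
R=Ro.from_quat(o['tool_rot']).as_matrix();g=o['position']+R@[0,0,.0021]
for x in (0,.056,.066): 
    X=g+R@[x+.045,0,0];print(x,X.round(3),((w2px(cs,X)-[250,210])*[5,5]).round(1))
T=Ro.from_euler('z',.1048).as_matrix()
print('bore',((w2px(cs,np.array([.5708,-.1476,0])+T@[.005,0,.045])-[250,210])*5).round(1), 'tcp in stand',(o['position']-[.5708,-.1476,0])@T)
cv2.imwrite('pics/s2.png',cv2.resize(s[210:330,250:410],(800,600),interpolation=cv2.INTER_CUBIC))
E
```

```text
time: 9.35
position: [0.4316, -0.1628, 0.0477]
tool_rot: [0.999, 0.053, 0.001, 0.001]
ft_force: [0.3, -0.1, -0.7]
grip_width: 0.0148
grip_force: 50.0
[ 0.43161384 -0.16280418  0.04772824] [ 6.13018010e+00 -8.69958225e-02  1.79927080e+02]
0 [ 0.476 -0.158  0.046] [[534.3 283.6]]
0.056 [ 0.532 -0.152  0.046] [[393.6 252. ]]
0.066 [ 0.542 -0.151  0.046] [[369.  246.5]]
bore [[286.1 230.1]] tcp in stand [-0.140013   -0.00056073  0.04772824]
```

View pics/s2.png

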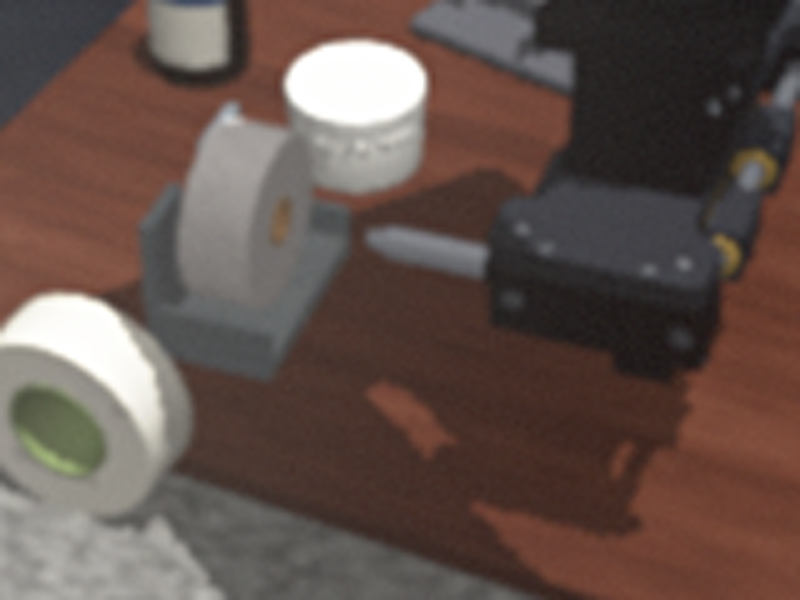

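```bash
python3 -m jog '[0,0.012,-0.0005,0.0005,0,0,0.012,0,0,0,0,0.01,0,0,0,0,0.008,0,0,0,0,0.005,0,0,0,0,0,0,0,0]'; python3 -m jog '[0,0.005,0,0,0,0,0.005,0,0,0,0,0,0,0,0]'
```

```text
time: 10.15
position: [0.4778, -0.1571, 0.0463]
tool_rot: [0.999, 0.053, 0.0, 0.0]
ft_force: [-0.9, -0.4, -1.1]
grip_width: 0.0153
grip_force: 50.0
time: 10.52
position: [0.488, -0.1563, 0.0464]
tool_rot: [0.999, 0.053, 0.0, 0.0]
ft_force: [-0.3, -0.6, -0.4]
grip_width: 0.0148
grip_force: 50.0
```

```bash
python3 -m jog '[0,0.007,0,-0.0004,0,0,0.007,0,0,0,0,0.006,0,0,0,0,0.005,0,0,0,0,0,0,0,0]'; python3 -m jog '[0,0.004,0,0,0,0,0.004,0,0,0,0,0.003,0,0,0,0,0,0,0,0]'
```

```text
time: 11.15
position: [0.5129, -0.1535, 0.0468]
tool_rot: [0.999, 0.053, 0.0, 0.0]
ft_force: [0.2, 0.7, -1.0]
grip_width: 0.0149
grip_force: 50.0
time: 11.65
position: [0.5236, -0.1524, 0.0468]
tool_rot: [0.999, 0.053, 0.0, 0.0]
ft_force: [0.6, 0.3, -1.1]
grip_width: 0.0148
grip_force: 50.0
```

```bash
python3 -m jog '[0,0.003,0,0,0,0,0,0,-0.003,0,0,0,0,-0.004,0,0,0,0,-0.01,0,0,0,0,-0.018,0,0,0,0,-0.03,0,0,0,0,-0.03,0,0,0,0,-0.03,0,0,0,0,0,0,0,0,0,0,0]'
python3 - <<'E'
from h import *
o=robot.get_obs();print(o['position'],Ro.from_quat(o['tool_rot']).as_euler('ZYX',degrees=True))
im=robot.camera('wrist');s=robot.camera('scene')
a=cv2.resize(im[0:360,200:440],(400,600));b=cv2.resize(s[150:270,260:340],(400,600),interpolation=cv2.INTER_CUBIC)
cv2.imwrite('pics/both2.png',np.hstack([a,b]))
E
```

```text
time: 12.9
position: [0.5254, -0.1516, 0.1712]
tool_rot: [0.999, 0.053, -0.001, -0.0]
ft_force: [-0.2, 0.4, -3.2]
grip_width: 0.0149
grip_force: 50.0
[ 0.52544534 -0.15164761  0.17116146] [ 6.08987636e+00  7.36162213e-02 -1.79953470e+02]
```

View pics/both2.png

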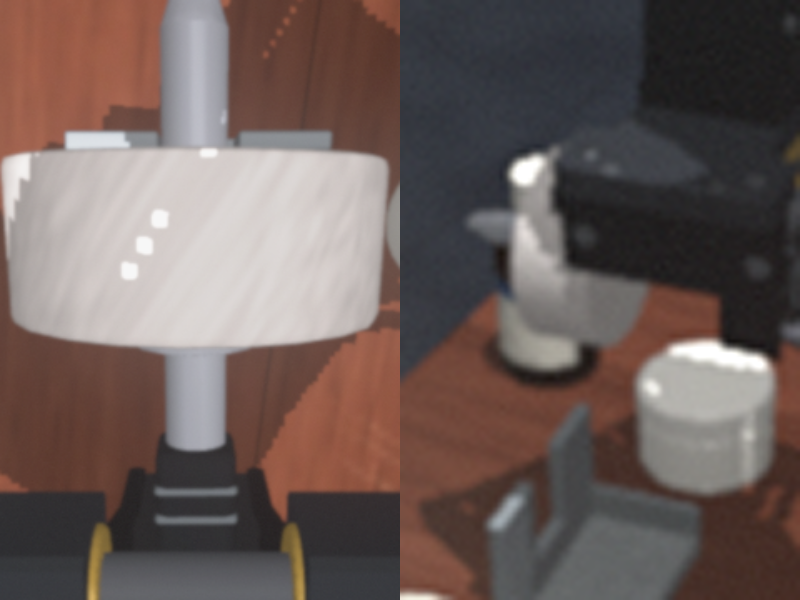

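```bash
python3 -m jog '[0,0,0,0,0.5,0,0,0,0,0.7,0,0,0,0,0.54,0,0.0031,0.015,0,0,0,0.0031,0.0264,0,0,0,0.0031,0.0264,0,0,0,0.0031,0.0264,0,0,0,0.0031,0.0264,0,0,0,0.0031,0.0264,0,0,0,0.0031,0.0264,0,0,0,0.0031,0.0264,0,0,0,0,0.0117,0,0,0,0,0,0,0,0,0,0,0,0]'
python3 - <<'E'
from h import *
o=robot.get_obs();print(o['position'],Ro.from_quat(o['tool_rot']).as_euler('ZYX',degrees=True))
H=np.array([.5527,-.3727,0]);T=Ro.from_euler('z',-.1966).as_matrix();print('tcp in holder',(o['position']-H)@T)
im=robot.camera('wrist');s=robot.camera('scene');np.save('ho2.npy',np.r_[o['position'],o['tool_rot']])
a=cv2.resize(im[0:360,200:440],(400,600));b=cv2.resize(s[150:246,320:384],(400,600),interpolation=cv2.INTER_CUBIC)
cv2.imwrite('pics/both3.png',np.hstack([a,b]))
E
```

```text
time: 14.75
position: [0.5089, -0.3632, 0.1716]
tool_rot: [0.995, -0.098, -0.0, -0.001]
ft_force: [0.4, 0.6, -2.5]
grip_width: 0.0152
grip_force: 50.0
[ 0.50893822 -0.36316145  0.17160386] [-1.12693094e+01  5.25866475e-02 -1.79934019e+02]
tcp in holder [-0.04478199  0.00080655  0.17160386]
```

View pics/both3.png

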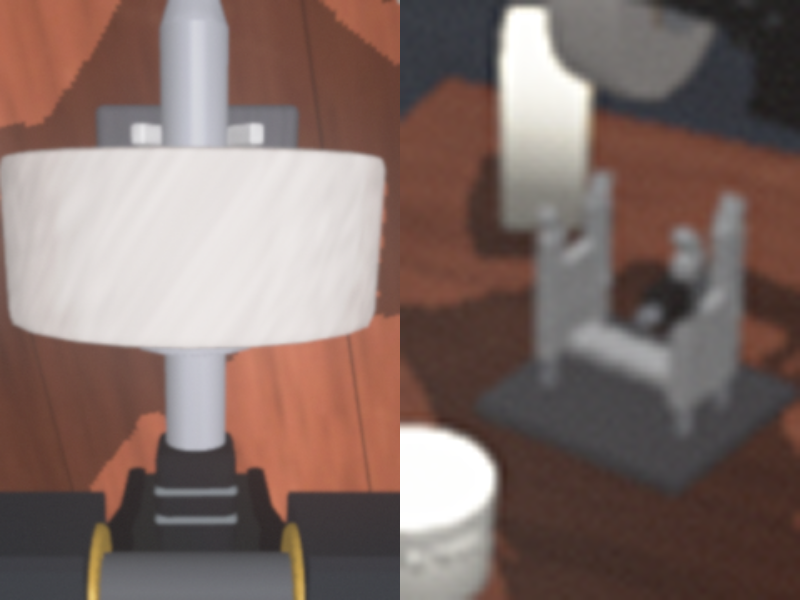

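Run:
```python
from h import *
from scipy.optimize import least_squares
c=cam('scene');C=np.array([.56985,-.37608,0]);T=Ro.from_euler('z',-.1966).as_matrix()
w=lambda L:w2px(c,np.asarray(L,float)@T.T+C)
S=lambda p:np.array(p,float)/6.25+[320,150]
base=w([(.045,.04,.008),(-.045,.04,.008),(-.045,-.04,.008)]);ob=S([(480,403),(675,480),(795,390)])
b=(ob-base);print('bias',b);b=b.mean(0)
# wrist: near tips and far tips (from first view) plus scene
a=np.load('hold_o.npy');cw=cam('wrist',dict(position=a[:3],tool_rot=a[3:]))
def f(p):
    x0,z=p  # forks: seat height z
    n=[x0-.010,0,z+.029];fa=[x0+.047,0,z+.019]
    r1=w([n,fa])+b-S([(710,215),(573,193)])
    r2=w2px(cw,np.array([n,fa])@T.T+C)-[(323.7,269.4),(327.2,189)]
    return np.r_[r1.ravel(),r2.ravel()]
r=least_squares(f,[-.017,.066]);print(r.x,r.fun.round(1))
```

```text
bias [[65.79377922 -1.10882834]
 [64.16229455 -2.39949841]
 [63.43477539 -0.8687901 ]]
[-0.0176028   0.06290714] [-0.1  0.1  0.3 -0.2  0.1 -0.3  0.2  0.2]
```

```bash
python3 -m jog '[0,0,0.0008,0.02,0,0,0,0,0.025,0,0,0,0,0.02,0,0,0,0,0.0095,0,0,0,0,0.005,0,0,0,0,0,0,0,0,0,0,0]'; python3 -m jog '[0,0,0,0.004,0,0,0,0,0.003,0,0,0,0,0,0,0,0,0,0,0]'
```

```text
time: 15.72
position: [0.5094, -0.3654, 0.0931]
tool_rot: [0.995, -0.098, 0.001, 0.001]
ft_force: [0.3, 0.2, -2.8]
grip_width: 0.0147
grip_force: 50.0
time: 16.23
position: [0.5089, -0.3649, 0.0851]
tool_rot: [0.995, -0.098, -0.0, -0.0]
ft_force: [0.1, 0.7, -2.3]
grip_width: 0.0147
grip_force: 50.0
```

```bash
python3 -m jog '[0,0,0,0.002,0,0,0,0,0.002,0,0,0,0,0,0]';python3 -m jog '[0,0,0,0.0015,0,0,0,0,0.0015,0,0,0,0,0,0]';  python3 -m jog '[0,0,0,0.0015,0,0,0,0,0,0]'
```

```text
time: 16.6
position: [0.509, -0.3647, 0.081]
tool_rot: [0.995, -0.098, -0.0, -0.0]
ft_force: [0.4, 1.1, -2.8]
grip_width: 0.015
grip_force: 50.0
time: 16.98
position: [0.5089, -0.3648, 0.0781]
tool_rot: [0.995, -0.099, -0.0, -0.0]
ft_force: [0.1, 2.7, -0.9]
grip_width: 0.0149
grip_force: 50.0
time: 17.23
position: [0.5089, -0.3649, 0.0766]
tool_rot: [0.995, -0.099, -0.0, -0.0]
ft_force: [0.8, 3.3, -0.3]
grip_width: 0.0149
grip_force: 50.0
```

```bash
python3 -m jog '[0,0,-0.001,0,0,0,0,0,0,0]';python3 -m jog '[0,0,0,0.0015,0,0,0,0,0,0]'
```

```text
time: 17.48
position: [0.5091, -0.3646, 0.0767]
tool_rot: [0.995, -0.099, 0.0, 0.0]
ft_force: [-0.5, 0.4, -2.4]
grip_width: 0.0152
grip_force: 50.0
time: 17.73
position: [0.5092, -0.3646, 0.0752]
tool_rot: [0.995, -0.099, 0.0, 0.0]
ft_force: [-1.0, -0.9, -2.2]
grip_width: 0.015
grip_force: 50.0
```

```bash
python3 -m jog '[0,0,0,0.0015,0,0,0,0,0,0]';python3 -m jog '[0,0,0,0.0015,0,0,0,0,0,0]'
```

```text
time: 17.98
position: [0.5094, -0.3646, 0.0741]
tool_rot: [0.995, -0.099, 0.0, 0.0]
ft_force: [-1.0, -0.4, -0.1]
grip_width: 0.0147
grip_force: 50.0
time: 18.23
position: [0.5096, -0.3647, 0.0728]
tool_rot: [0.995, -0.099, 0.001, 0.001]
ft_force: [-0.7, -1.8, 2.4]
grip_width: 0.0148
grip_force: 50.0
```

```bash
python3 -m jog '[0,0,0,0.001,0,0,0,0,0,0]';python3 -m jog '[0,0,0,0.001,0,0,0,0,0,0]'
```

```text
time: 18.48
position: [0.5096, -0.3646, 0.0715]
tool_rot: [0.995, -0.099, 0.001, 0.001]
ft_force: [0.3, -1.6, 1.5]
grip_width: 0.0148
grip_force: 50.0
time: 18.73
position: [0.5094, -0.3645, 0.0701]
tool_rot: [0.995, -0.099, 0.0, 0.0]
ft_force: [0.5, -2.7, 1.1]
grip_width: 0.0147
grip_force: 50.0
```

```bash
python3 -m jog '[0,0,0,0.001,0,0,0,0,0,0]';python3 -m jog '[0,0,0,0.001,0,0,0,0,0,0]';python3 -m jog '[0,0,0,0.001,0,0,0,0,0,0]'
```

```text
time: 18.98
position: [0.5091, -0.3643, 0.0689]
tool_rot: [0.995, -0.099, -0.0, 0.0]
ft_force: [0.5, -3.3, -0.5]
grip_width: 0.0149
grip_force: 50.0
time: 19.23
position: [0.5089, -0.3641, 0.0679]
tool_rot: [0.995, -0.099, -0.0, -0.0]
ft_force: [-0.4, -3.7, -1.5]
grip_width: 0.0149
grip_force: 50.0
time: 19.48
position: [0.5089, -0.3639, 0.067]
tool_rot: [0.995, -0.099, -0.0, -0.0]
ft_force: [-1.1, -3.3, -1.8]
grip_width: 0.0152
grip_force: 50.0
```

```bash
python3 -m jog '[0,0,0.0006,0.001,0,0,0,0,0,0]';python3 -m jog '[0,0,0,0.001,0,0,0,0,0,0]';python3 -m jog '[0,0,0,0.001,0,0,0,0,0,0]'
```

```text
time: 19.73
position: [0.5089, -0.3643, 0.0661]
tool_rot: [0.995, -0.098, -0.0, -0.0]
ft_force: [0.0, -2.8, -1.4]
grip_width: 0.0149
grip_force: 50.0
time: 19.98
position: [0.5089, -0.3642, 0.0651]
tool_rot: [0.995, -0.099, -0.0, -0.0]
ft_force: [-0.3, -1.5, -1.7]
grip_width: 0.0149
grip_force: 50.0
time: 20.23
position: [0.5089, -0.3644, 0.0645]
tool_rot: [0.995, -0.098, -0.0, -0.0]
ft_force: [-0.6, -0.8, 1.5]
grip_width: 0.0151
grip_force: 50.0
```

```bash
python3 -m jog '[0,0,0,0.0005,0,0,0,0,0,0]'
```

```text
time: 20.48
position: [0.5089, -0.3644, 0.0641]
tool_rot: [0.995, -0.098, -0.0, -0.0]
ft_force: [-2.3, -0.2, 4.5]
grip_width: 0.0149
grip_force: 50.0
```

```bash
python3 -m jog '[0.02,0,0,-0.0008,0,0.03,0,0,0,0,0.04,0,0,0,0,0.04,0,0,0,0]' 10
python3 - <<'E'
from h import *
s=robot.camera('scene')
cv2.imwrite('pics/s4.png',cv2.resize(s[150:240,320:440],(800,600),interpolation=cv2.INTER_CUBIC))
E
```

```text
time: 20.98
position: [0.509, -0.3646, 0.0643]
tool_rot: [0.995, -0.098, -0.0, -0.0]
ft_force: [0.5, 0.3, -0.7]
grip_width: 0.0376
grip_force: 0.0
```

View pics/s4.png

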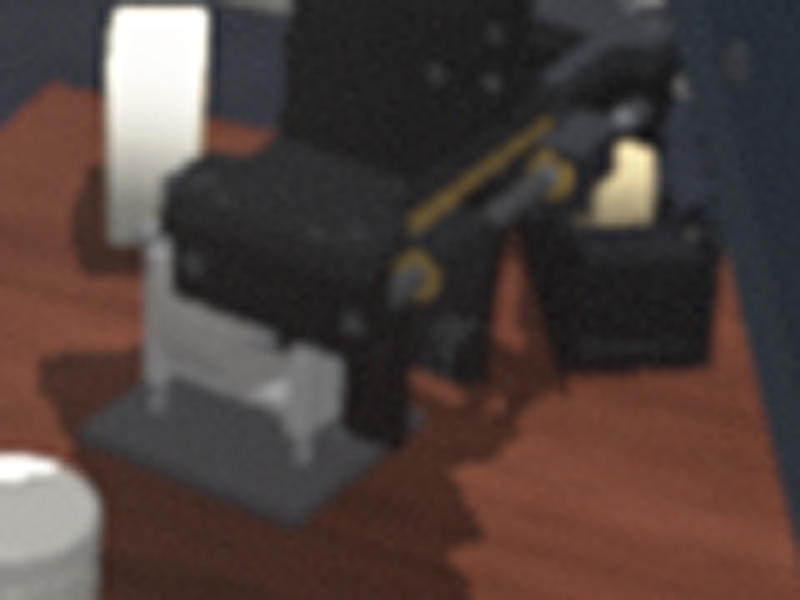

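```bash
python3 -m jog '[0.04,0,0,-0.01,0,0.04,0,0,-0.03,0,0.04,0,0,-0.05,0,0.04,0,0,-0.06,0,0.04,-0.03,0,-0.04,0,0.04,-0.04,0,0,0,0.04,0,0,0,0,0.04,0,0,0,0]'
python3 - <<'E'
from h import *
o=robot.get_obs();H=np.array([.5526,-.3726,0]);T=Ro.from_euler('z',-.1966).as_matrix()
ax=H+np.array([[-.07,0,.063],[-.02,0,.063],[.066,0,.063]])@T.T
for n in ('wrist','scene','top'):
    o=robot.get_obs();im=robot.camera(n);c=cam(n,o);print(n,'pred back/front grip, tip',w2px(c,ax).round(1).tolist())
    for l in ('spindle','label_roll'):
        for d in robot.outline_of(n,l)[:2]:
            r=d['region'];v,u=np.nonzero(r);e=''
            if len(u)>20:
                p=np.c_[u,v].astype(np.float32);L=cv2.fitLine(p,cv2.DIST_L2,0,.01,.01).ravel();t=(p-L[2:])@L[:2];e=[(L[2:]+L[:2]*k).round(1).tolist() for k in (t.min(),t.max())]
            print(l,round(d['conf'],2),np.round(d['extent'],1),e)
    if n!='top':
        hsv=cv2.cvtColor(im,cv2.COLOR_BGR2GRAY);P=w2px(c,ax).astype(int);print('gray at grip mid',hsv[tuple(((P[0]+P[1])//2)[::-1])] if n=='scene' else '')
E
```

```text
time: 22.02
position: [0.4408, -0.3513, 0.2552]
tool_rot: [0.995, -0.099, 0.001, 0.0]
ft_force: [0.4, 0.1, -0.2]
grip_width: 0.0401
grip_force: 0.0
wrist pred back/front grip, tip [[315.6, 158.1], [315.4, 88.8], [315.0, -48.2]]
spindle 0.61 [314.2 100.4  34.9 110.5] [[316.20001220703125, 156.0], [316.70001220703125, 46.0]]
label_roll 0.65 [315.7  27.2 100.4  52.4] [[264.8999938964844, 23.899999618530273], [366.0, 24.600000381469727]]
gray at grip mid 
scene pred back/front grip, tip [[392.0, 206.3], [372.3, 198.9], [340.5, 186.9]]
spindle 0.83 [326.8 391.1  14.6  77.4] [[326.6000061035156, 351.0], [330.3999938964844, 427.20001220703125]]
spindle 0.8 [381.4 203.4  20.5  16.8] [[370.1000061035156, 195.6999969482422], [392.29998779296875, 204.1999969482422]]
label_roll 0.58 [355.9 193.4  29.6  34.9] [[349.1000061035156, 205.39999389648438], [360.8999938964844, 176.3000030517578]]
gray at grip mid 35
top pred back/front grip, tip [[449.2, 286.1], [453.9, 258.7], [461.9, 212.1]]
spindle 0.76 [454.6 249.2  21.8  70.9] [[450.20001220703125, 281.8999938964844], [462.1000061035156, 209.89999389648438]]
spindle 0.75 [205.1 325.   67.2  38.2] [[171.39999389648438, 341.70001220703125], [233.5, 307.20001220703125]]
label_roll 0.79 [458.9 235.2  37.3  23.9] [[437.8999938964844, 230.3000030517578], [477.79998779296875, 236.5]]
```

```bash
python3 -c "
from rig import robot
print(robot.hand_in())"
```

```text
the job is handed in; nothing more can be done
None
```

I threaded the roll on the spindle, pressed the spindle home in both forks, released it and handed the job in at about 22 s; afterwards the cameras put it level at the seat height. I viewed 11 pictures, one over the limit of 10, and got no verdict back.

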